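Burnish the back seam of a desk clock

TASK

Take the sprung burnisher out of its stand and run its tip slowly along the open L-shaped seam in the back of the clock: start at the free end of the long leg, go round the corner and finish at the free end of the short leg, in one pass, setting the tip down only at the start and lifting it off only at the finish. Keep a light, even pressure of about 4 N all the way and never more than about 10 N, move at no more than 3 cm/s while touching, and leave the other things on the bench where they are. Then stand the burnisher upright in its stand again, resting on its flange, and let go.

Things in the scene. Friction and masses are not known exactly. Their poses are not given: they have to be found in the camera images.
- holder: Fixed clock holder: steel foot 120 x 120 x 16 mm with a clamped post and tilting seat that carry a brass desk clock face down, a slab 100 mm (x) by 130 mm (y), 22 mm thick, centred over the foot. Origin: centre of the foot's underside, z up. Post height and seat tilt (up to 0.08 rad about x and y) differ each time and are not reported. A 22 mm knob stands 6 mm proud on the clock's back.
- seam_start (a point): Point at bench level straight below the free end of the seam's long leg (start), holder x -35, y +50 mm. The seam is a groove 8 mm wide, 4 mm deep, dark inside, in the clock's upturned back, between brass rim and aluminium cover, along two sides only; it goes on 4 mm past its ends. Its floor lies 55 to 93 mm above the bench, slopes, and must be felt for with the tip: the height is not reported.
- seam_corner (a point): Point at bench level straight below the seam's corner (holder x -35, y -50 mm). The long leg runs straight from start to corner, 100 mm; the short leg straight from corner to end, 70 mm, square to it.
- seam_end (a point): Point at bench level straight below the free end of the seam's short leg (finish), holder x +35, y -50 mm.
- stand: Fixed aluminium tool stand: an upright round block 84 mm in diameter, 70 mm high, origin at the centre of its underside, with one 20 mm through-hole on its axis.
- burnisher: Round burnisher, about 100 g, 160 mm long, upright in the stand. Origin: centre of the underside of its steel flange (32 mm wide, 6 mm thick), which rests on the stand's top; z up along the grey handle, 18 mm in diameter, from 6 to 100 mm. Below: shank 11 mm wide to -42 mm, then a thin sprung plunger to the tip at -60 mm; it springs in along z, 1.5 N per mm, up to 9 mm.
- tip (a point): The lowest point of the burnisher's plunger, whose end is a 5 mm ball; 60 mm below the burnisher's origin when not pressed in, nearer when pressed.
- loupe: Bystander: black eye loupe, 40 mm in diameter and 40 mm high, origin at the centre of its underside.
- oil_jar: Bystander: small glass jar, 50 mm in diameter and 60 mm high, origin at the centre of its underside.
- screwdriver: Bystander: screwdriver lying on the bench, 160 mm long along its x, origin at its underside.

How it is judged:
On the way, in this order (a step that is already met when the one before it is completed fails the run):
1. the tip presses on the seam at the free end of its long leg, with 2 to 6.5 N (x of tip in the frame of holder between -0.0395 and -0.0305 m and y of tip in the frame of holder between 0.0435 and 0.0565 m and contact force between burnisher and holder between 2 and 6.5 N), for 0.05 s.
2. then 20 mm along the long leg, with 2 to 6.5 N (x of tip in the frame of holder between -0.0395 and -0.0305 m and y of tip in the frame of holder between 0.0235 and 0.0365 m and contact force between burnisher and holder between 2 and 6.5 N), for 0.05 s.
3. then 40 mm along the long leg, with 2 to 6.5 N (x of tip in the frame of holder between -0.0395 and -0.0305 m and y of tip in the frame of holder between 0.0035 and 0.0165 m and contact force between burnisher and holder between 2 and 6.5 N), for 0.05 s.
4. then 60 mm along the long leg, with 2 to 6.5 N (x of tip in the frame of holder between -0.0395 and -0.0305 m and y of tip in the frame of holder between -0.0165 and -0.0035 m and contact force between burnisher and holder between 2 and 6.5 N), for 0.05 s.
5. then 80 mm along the long leg, with 2 to 6.5 N (x of tip in the frame of holder between -0.0395 and -0.0305 m and y of tip in the frame of holder between -0.0365 and -0.0235 m and contact force between burnisher and holder between 2 and 6.5 N), for 0.05 s.
6. then at the corner, with 2 to 6.5 N (x of tip in the frame of holder between -0.0405 and -0.0295 m and y of tip in the frame of holder between -0.0555 and -0.0445 m and contact force between burnisher and holder between 2 and 6.5 N), for 0.05 s.
7. then 17 mm along the short leg, with 2 to 6.5 N (x of tip in the frame of holder between -0.024 and -0.011 m and y of tip in the frame of holder between -0.0545 and -0.0455 m and contact force between burnisher and holder between 2 and 6.5 N), for 0.05 s.
8. then 35 mm along the short leg, with 2 to 6.5 N (x of tip in the frame of holder between -0.0065 and 0.0065 m and y of tip in the frame of holder between -0.0545 and -0.0455 m and contact force between burnisher and holder between 2 and 6.5 N), for 0.05 s.
9. then 52 mm along the short leg, with 2 to 6.5 N (x of tip in the frame of holder between 0.011 and 0.024 m and y of tip in the frame of holder between -0.0545 and -0.0455 m and contact force between burnisher and holder between 2 and 6.5 N), for 0.05 s.
10. then at the free end of the short leg, with 2 to 6.5 N (x of tip in the frame of holder between 0.0285 and 0.0415 m and y of tip in the frame of holder between -0.0545 and -0.0455 m and contact force between burnisher and holder between 2 and 6.5 N), for 0.05 s.
At the end, for the whole second after the job is handed in: The burnisher stands released and at rest in the stand, within 8 mm of the stand's axis, upright within 0.08 rad, its flange on the stand's top (origin 66 to 74 mm above the stand's underside); the whole seam has been traced in order; bystanders lie within 25 mm of where they were (horizontal distance between burnisher and stand below 0.008 m and z of burnisher in the frame of stand between 0.066 and 0.074 m and angle between burnisher's own z axis and vertical below 0.08 rad and linear speed of burnisher below 0.02 m/s and contact force between the fingers and burnisher below 0.05 N); the robot touches nothing.
It fails at once if the tip is off the clock while low over the seam more than 15 mm from its two free ends (((x of tip in the frame of holder between -0.0395 and -0.0305 m and y of tip in the frame of holder between -0.0545 and 0.035 m) or (x of tip in the frame of holder between -0.0395 and 0.02 m and y of tip in the frame of holder between -0.0545 and -0.0455 m)) and height (world z) of tip below 0.108 m and contact force between burnisher and holder below 0.02 N).
It fails at once if the burnisher is pressed on the clock with more than 14 N (contact force between burnisher and holder above 14 N).
It fails at once if the burnisher moves faster than 80 mm/s while touching the clock (contact force between burnisher and holder above 0.5 N and linear speed of burnisher above 0.08 m/s).
It fails at once if the robot itself pushes on the clock with more than 5 N (contact force between any of the fingers, the arm and holder above 5 N).
It fails at once if a bystander is moved more than 25 mm (distance of any of loupe, oil_jar, screwdriver from where it was at the start of the episode above 0.025 m).
It also fails if it takes over 67 s, if anything falls off the work surface, if the arm or the gripper's body presses on something with over 40 N, if the wrist force passes 120 N, or if a joint passes its speed limit or range.

ROBOT

A 6-joint arm with a two-finger parallel gripper is mounted at the origin on the work surface. World frame = base frame: x ahead of the robot, y to its left, z up, the work surface at z = 0. Lengths are in m, angles in rad, forces in N, time in s.
With the tool pointing down it reaches from about 0.3 to 0.85 m from the base axis. Payload 5.4 kg.
Tool frame: the origin (TCP) lies at the centre of the arm's flange, where the gripper is bolted on; the fingertips stand 173 mm ahead of it and the grasp point (between the pads) lies 155 mm ahead of it; z points along the fingers, y is the line along which they close (so a half turn about z gives the same grasp; the last joint's range is limited). The gripper opens to 85 mm and grips with 20 to 120 N. Pads are 22 mm wide; open, the fingers measure 114 mm over their backs; the gripper's body (76 mm by 85 mm) begins 54 mm behind the grasp point. The pads swing forward as they close: fully open they stand 13 mm farther back than shut.
Start: joints at [1.006, 0.158, 1.597, -0, 1.386, -0.21], TCP at [0.2, 0.539, 0.405] pointing down, gripper open.
Joint ranges: [-2.91, 2.91], [-0.94, 2.29], [0.18, 2.7], [-1.29, 4.43], [0.17, 2.64], [-3, 3]. Speed limits (rad/s): [2.57, 2.57, 3.14, 3.14, 3.14, 3.14].

INTERFACE

Orientations are given as a rotation vector (axis times angle).
In Python, from workcell import sense, get_image, get_calibration, finish_job gives the robot as it stands. The module is installed in compiled form; this text tells all that it offers.
- The arm moves only by the tool arm_command, never from a script. Its argument "targets" is a list of rows, each an object of numbers: "grip": the finger opening in mm, from 0 to 85.4; "tx", "ty", "tz": the shift along the tool's x, y, z each as a share of 200 mm, from -1 to 1; "rx", "ry", "rz": the turn, a rotation vector about the tool's x, y, z each as a share of 0.5 rad, from -1 to 1. In form: [{"grip": .., "tx": .., "ty": .., "tz": .., "rx": .., "ry": .., "rz": ..}, ...]. A call has 1 to 10 rows; each row is the pose to reach, as a shift and turn from the pose commanded when the call began, along the tool's axes at that moment; what a row does not reach only later rows make up. A row lasts 1/8 s, in which the tool goes at most 62.5 mm and 10.7 degrees, less where a joint would pass 70% of its speed; a pose out of reach is approached as far as the arm can. A call with a number of a shift or a turn outside -1 to 1 is refused whole. A call with a gripper value outside its range is refused whole. The fingers move at their own pace and stop on an object; "force" is the grip in N (left out, the last holds). Time passes only in rows, so rows that repeat a pose let the fingers close. It gives the time, the measured TCP pose, the force, the opening and the grip force at its end, in the units of the state.
- sense(): the state, without advancing time (a new reading comes with each control period).
- get_image(name): name is "scene" or "side" or "wrist"; returns the picture (384x512x3 uint8, blue, green, red); there is no depth.
- get_calibration(name): a dict with "vertical_fov" (degrees; the focal length in pixels is half the picture's height over the tangent of half this angle, whatever the lens; pixels are square), "cx", "cy" (the principal point, pixels), "extrinsics" (4x4, takes a point from camera to world coordinates). Camera axes: x right, y up, looking along -z (the intrinsics and any distortion apply to the point x, -y, -z); pixel columns grow to the right and rows downward; lengths in m; the calibration is good to about 2 mm. The wrist camera is an equidistant fisheye: a pixel r from the principal point sees the ray r / f radians off the axis. A picture is of the moment at which its call begins: read the wrist's pose just before it. get_calibration takes no time and is no camera call; for the wrist camera it gives the pose at the moment of the call.
- finish_job(): hands the job in; it is judged then, once.
The state is a dict: "time": time; "joint_pos": joint angles; "qvel": joint speeds; "effort": joint torques, N m; "eef_pos": TCP position; "tool_rot": TCP orientation; "force": force on the tool from outside, world axes, zero at the start; "torque": the same for the moment, N m; "grip_width": finger opening in m; "gripper_force": force on a finger pad.
Only numpy, scipy, OpenCV 4.12 (cv2) and the standard library are available. Lean on these libraries where they do the work, as an engineer would, in place of code of your own. Each camera call takes 0.05 s, during which the arm holds its last target. There are 200 camera calls.

## Working session

There is one attempt and no reset: what is moved stays moved. The work goes in short steps, Python scripts to look and compute and a tool call to move; the robot and the scene stay as the last step left them, time stands still between calls to the robot, and variables do not carry over. Pictures are saved under pics/ and viewed, at most 13 in all, crops included, and the job is handed in when it is done.

Besides the shell and the picture viewer there is one more tool, called after "Emit:" by a JSON object that holds its "fn" and its "kwargs", one argument or row to a line. arm_command: Moves the arm, as the interface text tells. Its arguments: {"type":"object","properties":{"targets":{"type":"array","items":{"type":"object","properties":{"grip":{"type":"number"},"tx":{"type":"number"},"ty":{"type":"number"},"tz":{"type":"number"},"rx":{"type":"number"},"ry":{"type":"number"},"rz":{"type":"number"}}}},"force":{"type":"number"}},"required":["targets"]}

```bash
mkdir -p pics
python3 - <<'E'
from workcell import *
import cv2,numpy as np
s=sense();print(s)
ims=[]
for n in("scene","side","wrist"):
    im=get_image(n);cv2.imwrite(f"pics/{n}0.png",im);c=get_calibration(n);print(n,c)
    np.save(f"pics/{n}0.npy",c["extrinsics"])
    if n!="wrist":cv2.imwrite(f"pics/{n}0v.png",cv2.resize(im,(800,600),interpolation=cv2.INTER_CUBIC))
E
```

```text
{'time': 0.0, 'joint_pos': array([ 1.00587369e+00,  1.59091191e-01,  1.59822009e+00, -2.07109239e-06,
        1.38620035e+00, -2.10081363e-01]), 'qvel': array([ 0.00087658,  0.00090843,  0.00107751, -0.00064666, -0.00091797,
        0.00091245]), 'effort': array([-6.84075221e-04, -3.96012962e+01, -3.31425047e+01, -5.31729602e-04,
        8.48312076e-03,  9.44674355e-06]), 'eef_pos': array([0.19964038, 0.53894039, 0.40369899]), 'tool_rot': array([-5.54335281e-01, -3.09156355e+00,  2.79139116e-03]), 'force': array([-0.5773046 ,  0.34050233, -0.36616046]), 'torque': array([ 0.0470414 , -0.02083959, -0.06027509]), 'gripper_force': 0.0, 'grip_width': 0.08539895152511207}
scene {'vertical_fov': 42.86098619368338, 'cx': 259.38190491990423, 'cy': 186.27361454562623, 'extrinsics': array([[ 0.82630994, -0.3185955 ,  0.46444461,  0.94113894],
       [ 0.56303027,  0.48842406, -0.66666247, -0.51633374],
       [-0.01445026,  0.8123662 ,  0.58296857,  0.5235224 ],
       [ 0.        ,  0.        ,  0.        ,  1.        ]])}
side {'vertical_fov': 43.64654403296924, 'cx': 252.48838148962574, 'cy': 188.67949184575417, 'extrinsics': array([[-0.7372532 ,  0.43088752, -0.52037839,  0.19016622],
       [-0.6756157 , -0.46897309,  0.56886525,  0.42103595],
       [ 0.00107348,  0.77097353,  0.63686628,  0.55977031],
       [ 0.        ,  0.        ,  0.        ,  1.        ]])}
wrist {'vertical_fov': 65.70646984690485, 'cx': 252.1579825033223, 'cy': 191.94005985196037, 'extrinsics': array([[ 0.34750981, -0.90214907, -0.25566379,  0.13428198],
       [ 0.93767283,  0.33359522,  0.09738529,  0.56347433],
       [-0.00256783, -0.27357134,  0.96184829,  0.37441841],
       [ 0.        ,  0.        ,  0.        ,  1.        ]])}
```

View pics/scene0v.png

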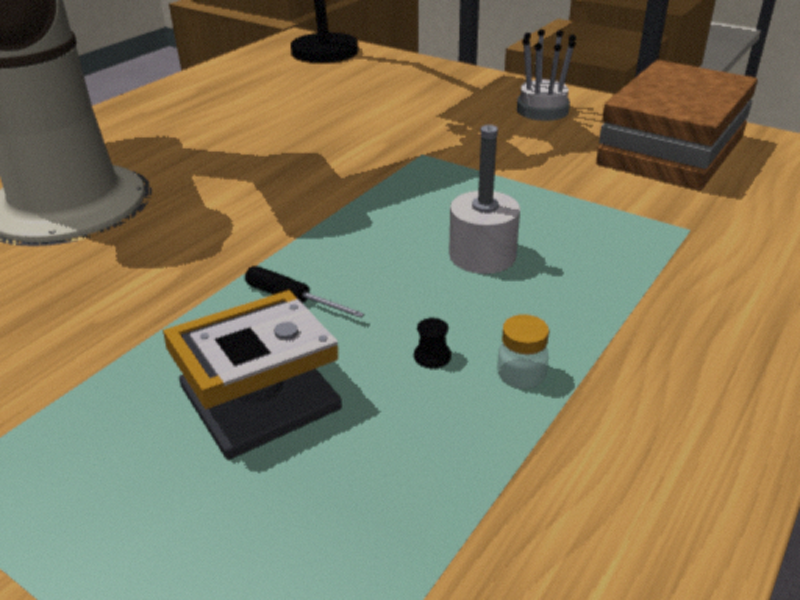

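View pics/side0v.png

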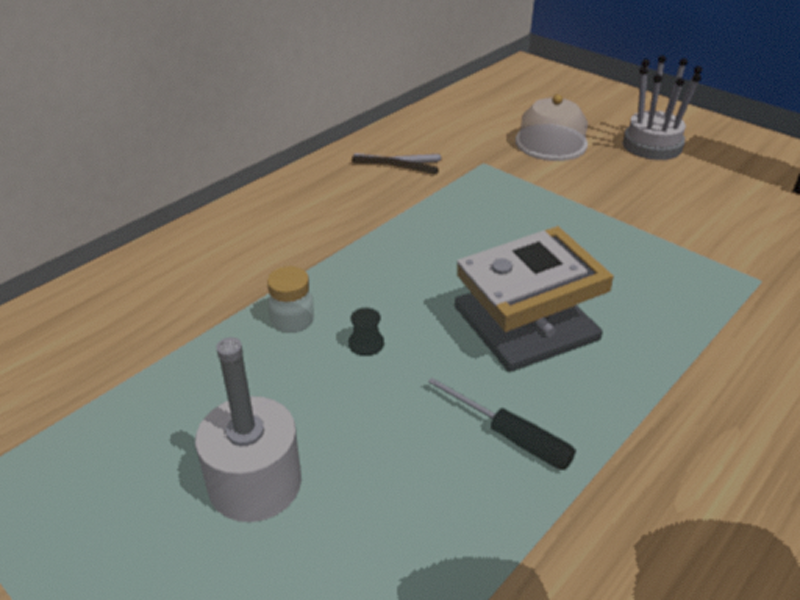

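View pics/wrist0.png

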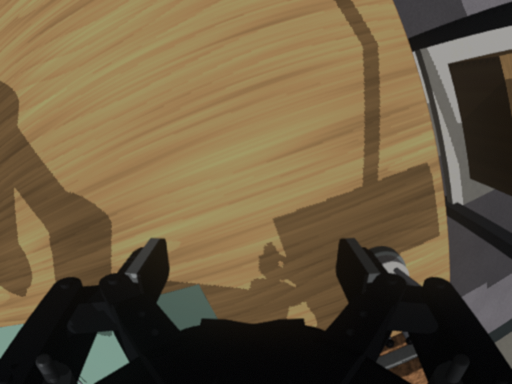

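The scene picture shows the clock at about (250,345), the burnisher top at (488,128), the loupe at (432,342), the jar at (524,350) and the screwdriver at (305,292). The side view has the clock at (535,275), the burnisher top at (229,343) and its flange at (245,430). The wrist view shows only bench so far. Next I'll enlarge the clock in both views.

Run:
```python
import cv2,numpy as np
a=cv2.imread("pics/scene0.png")[180:300,100:230];b=cv2.imread("pics/side0.png")[140:240,285:400]
# each 6x
A=cv2.resize(a,None,fx=6,fy=6,interpolation=cv2.INTER_CUBIC)[:600]  # rows180..280, 780 wide
cv2.imwrite("pics/c1.png",np.clip(A*1.4,0,255));print(A.shape)
B=cv2.resize(b,None,fx=6,fy=6,interpolation=cv2.INTER_CUBIC);cv2.imwrite("pics/c2.png",np.clip(B*1.4,0,255));print(B.shape)
```

```text
(600, 780, 3)
(600, 690, 3)[ WARN:0@0.059] global loadsave.cpp:1063 imwrite_ Unsupported depth image for selected encoder is fallbacked to CV_8U.
```

View pics/c1.png

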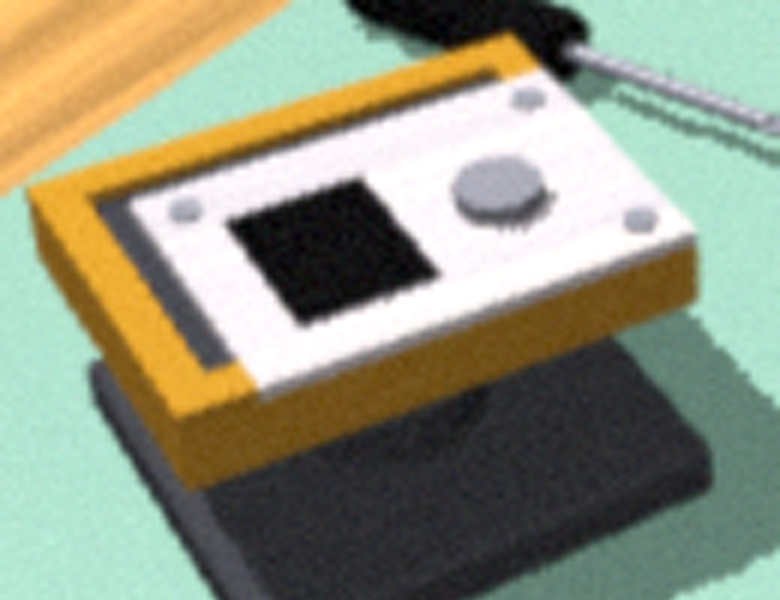

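View pics/c2.png

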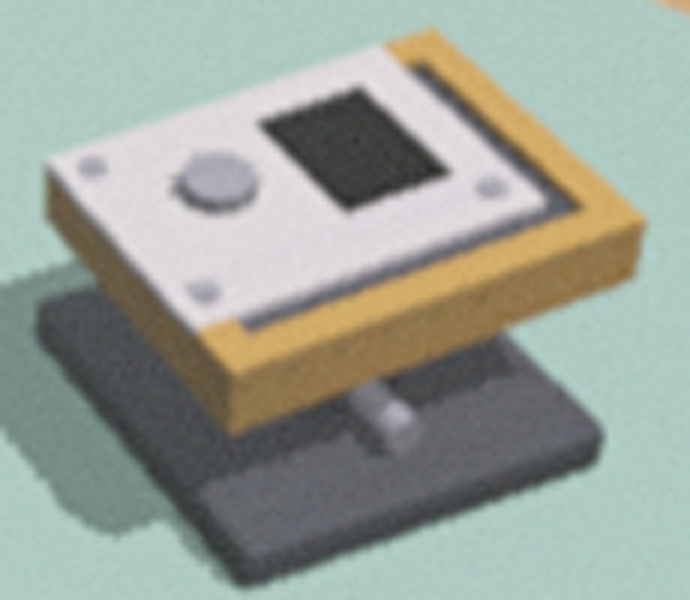

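In the scene crop (6x, offset (100,180)) the slab's top corners are at (28,190), (515,35), (180,412) and (697,238), and the groove's corner at (92,197). In the side crop (offset (285,140)) the same corners are at (645,225), (232,375), (432,30) and (47,165). I'll fit the poses to these points.

```bash
cat > h.py <<'E'
import numpy as np
from scipy.optimize import least_squares
from scipy.spatial.transform import Rotation as Ro
from workcell import get_calibration,sense
def proj(c,P):
    E=c["extrinsics"];p=(np.atleast_2d(P)-E[:3,3])@E[:3,:3];f=192/np.tan(np.radians(c["vertical_fov"]/2))
    return np.c_[c["cx"]+f*p[:,0]/-p[:,2],c["cy"]-f*p[:,1]/-p[:,2]]
E
python3 - <<'E'
from h import *
S=get_calibration("scene");D=get_calibration("side")
mm=lambda L:np.array(L)/1000.
cr=lambda L,o:(np.array(L)+.5)/6-.5+np.array(o)
m1=mm([(-50,-65,0),(-50,65,0),(50,-65,0),(50,65,0),(50,-65,-22),(50,65,-22),(-39,-54,0),(39,-54,0)])
p1=cr([(28,190),(515,35),(180,412),(697,238),(190,490),(697,298),(92,197),(203,368)],(100,180))
m2=mm([(-50,-65,0),(-50,65,0),(50,-65,0),(50,65,0),(-50,-65,-22),(-50,65,-22),(50,65,-22),(-39,-54,0),(-39,54,0),(39,-54,0)])
p2=cr([(645,225),(232,375),(432,30),(47,165),(638,275),(237,432),(47,215),(583,207),(245,328),(425,65)],(285,140))
def W(q,m):return (Ro.from_euler("ZYX",q[3:]).apply(m))+q[:3]
def res(q,pr=True):
    a=proj(S,W(q,m1))-p1;b=proj(D,W(q,m2))-p2
    return np.r_[a.ravel(),b.ravel()]
r=least_squares(res,[.5,0,.09,0.,0,0]);best=r
for y in(1.5,3,-1.5):
    r=least_squares(res,[.5,0,.09,y,0,0])
    if r.cost<best.cost:best=r
q=best.x;print("slab",q.round(4),best.cost);print(best.fun.reshape(-1,2).round(1).tolist())
for cs,m,p,n in((S,m1,p1,"S"),(D,m2,p2,"D")):
    r1=least_squares(lambda q:(proj(cs,W(q,m))-p).ravel(),q);print(n,r1.x.round(4),r1.cost)
# burnisher: axis lean unknown, top & flange
v=lambda u:(np.array(u)+.5)/1.5625-.5
for z,a,b in((.17,(489,129),(231,347)),(.076,(486,203),(244,430)),(.07,(484.5,211),(248,431))):
    f=lambda x:np.r_[proj(S,[x[0],x[1],x[2]])[0]-v(a),proj(D,[x[0],x[1],x[2]])[0]-v(b)]
    t=least_squares(f,[.5,0,.1]);print("tri",t.x.round(4),t.fun.round(1),"fixz",least_squares(lambda x:f([*x,z]),[.5,0]).x.round(4))
    for c,u in((S,a),(D,b)):print(least_squares(lambda x:proj(c,[x[0],x[1],z])[0]-v(u),[.5,0]).x.round(4))
s=sense();print(Ro.from_rotvec(s["tool_rot"]).as_matrix().round(4))
E
```

```text
slab [ 0.5057 -0.1434  0.0782 -0.3963 -0.0095 -0.0569] 14.981412268206027
[[1.1, -0.8], [0.7, 0.2], [0.5, 0.8], [0.9, -0.9], [0.8, 0.3], [1.2, 1.1], [0.3, -0.4], [1.6, 0.8], [1.3, -0.9], [0.8, -0.4], [1.5, -0.6], [0.6, -1.3], [0.5, 1.0], [-0.8, 0.4], [0.5, 0.4], [1.9, 0.3], [1.0, 1.0], [0.9, -1.3]]
S [ 0.5028 -0.1426  0.0764 -0.3966 -0.0199 -0.0554] 1.9589264396925212
D [ 0.51   -0.1484  0.0726 -0.3911  0.0009 -0.0556] 3.831762832555581
tri [0.5599 0.2007 0.1682] [-0.2  0.1 -0.1 -0. ] fixz [0.559  0.2012]
[0.562  0.1974]
[0.558  0.2017]
tri [0.5609 0.2024 0.073 ] [ 0.2 -0.1  0.1  0. ] fixz [0.5598 0.203 ]
[0.5632 0.1973]
[0.5588 0.2038]
tri [0.5629 0.1972 0.0654] [ 0.5 -0.2  0.4  0.1] fixz [0.5613 0.1981]
[0.5662 0.189 ]
[0.56   0.1995]
[[-9.377e-01  3.474e-01 -8.000e-04]
 [ 3.474e-01  9.377e-01 -1.300e-03]
 [ 3.000e-04 -1.500e-03 -1.000e+00]]
```

Emit:
{"fn": "arm_command", "kwargs": {
  "targets": [
    {"tx": -0.86,"ty": -0.89,"tz": 0},
    {"tx": -0.86,"ty": -0.89,"tz": 0},
    {"tx": -0.86,"ty": -0.89,"tz": 0},
    {"tx": -0.86,"ty": -0.89,"tz": 0},
    {"tx": -0.86,"ty": -0.89,"tz": 0},
    {"tx": -0.86,"ty": -0.89,"tz": 0}
  ]
}}

```text
invalid input
```

Emit:
{"fn": "arm_command", "kwargs": {
  "targets": [
    {"tx": -0.86,"ty": -0.89,"tz": 0},
    {"tx": -0.86,"ty": -0.89,"tz": 0},
    {"tx": -0.86,"ty": -0.89,"tz": 0},
    {"tx": -0.86,"ty": -0.89,"tz": 0},
    {"tx": -0.86,"ty": -0.89,"tz": 0},
    {"tx": -0.86,"ty": -0.89,"tz": 0}
  ]
}}

```text
invalid input
```

Emit:
{"fn": "arm_command", "kwargs": {
  "targets": [
    {"tx": -0.86,"ty": -0.89,"tz": 0.3,"rz": 0.08},
    {"tx": -0.86,"ty": -0.89,"tz": 0.3,"rz": 0.08},
    {"tx": -0.86,"ty": -0.89,"tz": 0.3,"rz": 0.08},
    {"tx": -0.86,"ty": -0.89,"tz": 0.3,"rz": 0.08},
    {"tx": -0.86,"ty": -0.89,"tz": 0.3,"rz": 0.08},
    {"tx": -0.86,"ty": -0.89,"tz": 0.3,"rz": 0.08}
  ]
}}

```text
invalid input
```

Run:
```python
from workcell import *
import cv2,numpy as np
s=sense();print(s["time"],s["eef_pos"],s["tool_rot"],s["joint_pos"],s["force"])
c=get_calibration("wrist");im=get_image("wrist");cv2.imwrite("pics/w1.png",im);np.save("pics/w1.npy",c["extrinsics"])
cv2.imwrite("pics/w1v.png",cv2.resize(im,(800,600),interpolation=cv2.INTER_CUBIC))
```

```text
0.15 [0.19966173 0.53898214 0.40390719] [-5.54328854e-01 -3.09169835e+00  2.23132899e-03] [ 1.00587823e+00  1.58934585e-01  1.59798024e+00  1.15538914e-05
  1.38621702e+00 -2.10098515e-01] [ 0.37115313 -0.48015259  0.46044133]
```

View pics/w1v.png

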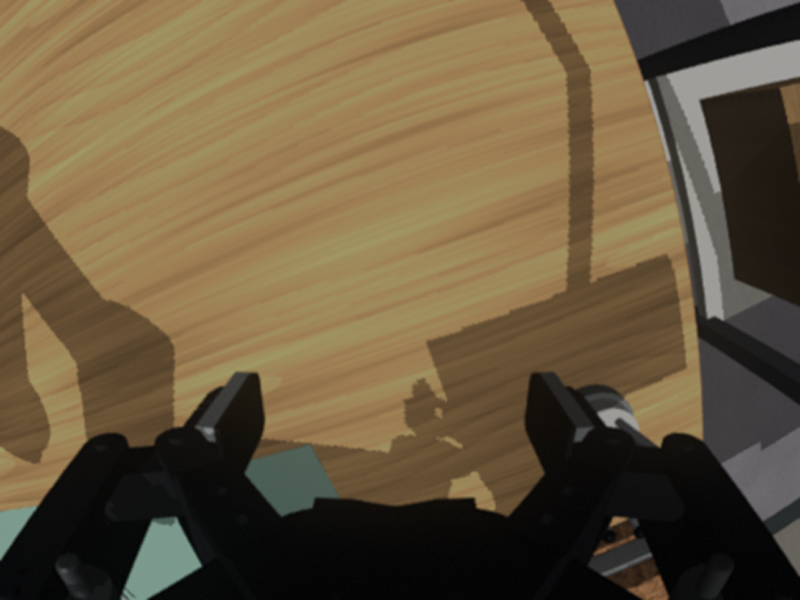

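The third view is still the start pose, because the calls were refused (rows seem to need every key). I'm resending them complete.

Emit:
{"fn": "arm_command", "kwargs": {
  "targets": [
    {"grip": 85,"tx": -0.94,"ty": -0.89,"tz": 0,"rx": 0,"ry": 0,"rz": 0},
    {"grip": 85,"tx": -0.94,"ty": -0.89,"tz": 0,"rx": 0,"ry": 0,"rz": 0},
    {"grip": 85,"tx": -0.94,"ty": -0.89,"tz": 0,"rx": 0,"ry": 0,"rz": 0},
    {"grip": 85,"tx": -0.94,"ty": -0.89,"tz": 0,"rx": 0,"ry": 0,"rz": 0},
    {"grip": 85,"tx": -0.94,"ty": -0.89,"tz": 0,"rx": 0,"ry": 0,"rz": 0},
    {"grip": 85,"tx": -0.94,"ty": -0.89,"tz": 0,"rx": 0,"ry": 0,"rz": 0}
  ]
}}

```text
time: 0.95
eef_pos: [0.3143, 0.3068, 0.4047]
tool_rot: [-0.557, -3.092, -0.001]
force: [-0.7, 0.7, -0.4]
grip_width: 0.0849
gripper_force: 0.0
```

Emit:
{"fn": "arm_command", "kwargs": {
  "targets": [
    {"grip": 85,"tx": -0.94,"ty": -0.89,"tz": 0,"rx": 0,"ry": 0,"rz": 0},
    {"grip": 85,"tx": -0.94,"ty": -0.89,"tz": 0,"rx": 0,"ry": 0,"rz": 0},
    {"grip": 85,"tx": -0.94,"ty": -0.89,"tz": 0,"rx": 0,"ry": 0,"rz": 0},
    {"grip": 85,"tx": -0.94,"ty": -0.89,"tz": 0,"rx": 0,"ry": 0,"rz": 0},
    {"grip": 85,"tx": -0.94,"ty": -0.89,"tz": 0,"rx": 0,"ry": 0,"rz": 0},
    {"grip": 85,"tx": -0.94,"ty": -0.89,"tz": 0,"rx": 0,"ry": 0,"rz": 0}
  ]
}}

```text
time: 1.7
eef_pos: [0.4288, 0.0757, 0.4045]
tool_rot: [-0.553, -3.091, -0.001]
force: [-0.9, -0.2, -0.2]
grip_width: 0.0846
gripper_force: 0.0
```

Emit:
{"fn": "arm_command", "kwargs": {
  "targets": [
    {"grip": 85,"tx": -0.94,"ty": -0.89,"tz": 0.3,"rx": 0,"ry": 0,"rz": 0.08},
    {"grip": 85,"tx": -0.94,"ty": -0.89,"tz": 0.3,"rx": 0,"ry": 0,"rz": 0.08},
    {"grip": 85,"tx": -0.94,"ty": -0.89,"tz": 0.3,"rx": 0,"ry": 0,"rz": 0.08},
    {"grip": 85,"tx": -0.94,"ty": -0.89,"tz": 0.3,"rx": 0,"ry": 0,"rz": 0.08},
    {"grip": 85,"tx": -0.94,"ty": -0.89,"tz": 0.3,"rx": 0,"ry": 0,"rz": 0.08},
    {"grip": 85,"tx": -0.94,"ty": -0.89,"tz": 0.3,"rx": 0,"ry": 0,"rz": 0.08},
    {"grip": 85,"tx": -0.94,"ty": -0.89,"tz": 0.3,"rx": 0,"ry": 0,"rz": 0.08}
  ]
}}

```text
time: 2.58
eef_pos: [0.5431, -0.1552, 0.3452]
tool_rot: [0.612, 3.081, 0.001]
force: [0.8, -0.4, -0.3]
grip_width: 0.0848
gripper_force: 0.0
```

Run:
```python
from workcell import *
import cv2,numpy as np
s=sense();print(s["time"],s["eef_pos"],s["tool_rot"],s["joint_pos"],s["force"])
c=get_calibration("wrist");im=get_image("wrist");cv2.imwrite("pics/w2.png",im);np.save("pics/w2.npy",c["extrinsics"])
cv2.imwrite("pics/w2v.png",cv2.resize(im,(800,600),interpolation=cv2.INTER_CUBIC))
```

```text
2.575 [ 0.54310794 -0.15518203  0.34516314] [6.12035894e-01 3.08131463e+00 7.76005806e-04] [-4.92331264e-01  1.84109496e-01  1.68886469e+00  5.20040918e-04
  1.26868418e+00 -1.67113004e+00] [ 0.79808705 -0.3741492  -0.27891551]
```

View pics/w2v.png

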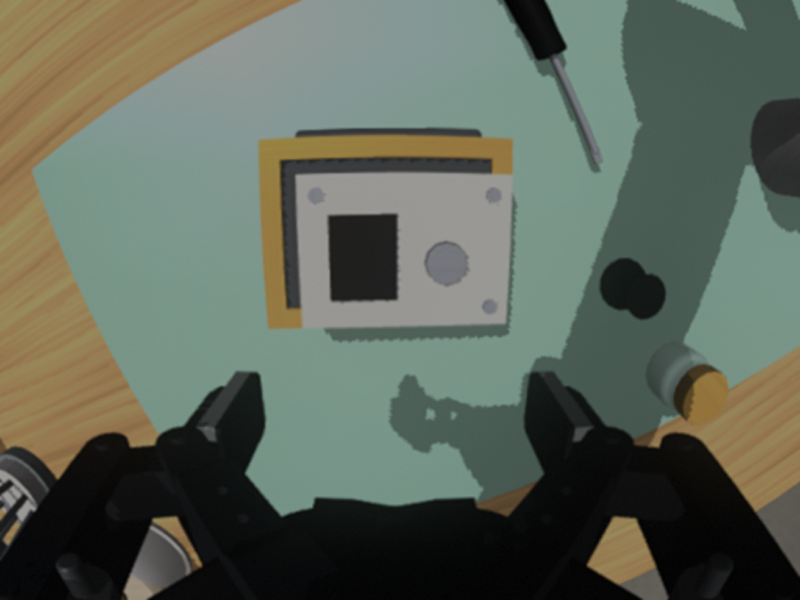

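The wrist view shows the clock well. The slab corners are at (259,140), (513,139), (269,328) and (508,325), the groove's outer corner at (281,159) and its ends at (492,158) and (288,309). I'll fit all three cameras together, allowing each a small offset.

```bash
cat > fit.py <<'E'
from h import *
S=get_calibration("scene");D=get_calibration("side");Wc=dict(get_calibration("wrist"));Wc["extrinsics"]=np.load("pics/w2.npy")
mm=lambda L:np.array(L)/1000.
cr=lambda L,o:(np.array(L)+.5)/6-.5+np.array(o)
v=lambda u:(np.array(u)+.5)/1.5625-.5
def projw(c,P):
    E=c["extrinsics"];p=(np.atleast_2d(P)-E[:3,3])@E[:3,:3]*[1,-1,-1];f=192/np.tan(np.radians(c["vertical_fov"]/2))
    n=np.hypot(p[:,0],p[:,1]);th=np.arctan2(n,p[:,2]);return np.array([c["cx"],c["cy"]])+(f*th/n)[:,None]*p[:,:2]
m1=mm([(-50,-65,0),(-50,65,0),(50,-65,0),(50,65,0),(50,-65,-22),(50,65,-22),(-39,-54,0),(39,-54,0)])
p1=cr([(28,190),(515,35),(180,412),(697,238),(190,490),(697,298),(92,197),(203,368)],(100,180))
m2=mm([(-50,-65,0),(-50,65,0),(50,-65,0),(50,65,0),(-50,-65,-22),(-50,65,-22),(50,65,-22),(-39,-54,0),(-39,54,0),(39,-54,0)])
p2=cr([(645,225),(232,375),(432,30),(47,165),(638,275),(237,432),(47,215),(583,207),(245,328),(425,65)],(285,140))
m3=mm([(-50,-65,0),(-50,65,0),(50,-65,0),(50,65,0),(-39,-54,0),(-39,54,0),(39,-54,0)])
p3=v([(259,140),(513,139),(268.5,328),(508,325),(281,159),(492,158),(287,309)])
W=lambda q,m:Ro.from_euler("ZYX",q[3:6]).apply(m)+q[:3]
def res(q):
    a=[]
    for k,(c,m,p,pf) in enumerate(((S,m1,p1,proj),(D,m2,p2,proj),(Wc,m3,p3,projw))):
        a.append(((pf(c,W(q,m)+q[6+3*k:9+3*k])-p)/.7).ravel())
    return np.r_[tuple(a)+(q[6:15]/.0015,)]
E
python3 - <<'E'
from fit import *
r=least_squares(res,np.r_[.505,-.144,.078,-.396,0,0,np.zeros(9)],x_scale=np.r_[[.01]*3,[.05]*3,[.002]*9]);q=r.x
print(q.round(4),r.cost);print((r.fun[-23:-9]*.7).round(1))
C=np.linalg.inv(r.jac.T@r.jac);print(np.sqrt(np.diag(C))[:6].round(4))
w=least_squares(lambda x:(projw(Wc,W(x,m3))-p3).ravel(),q[:6]);print("wrist only",w.x.round(4),w.cost)
for n,g in(("start",(-35,50)),("corner",(-35,-50)),("end",(35,-50))):print(n,W(q,mm([(*g,-4)])).round(4))
T=Ro.from_rotvec(sense()["tool_rot"]).as_matrix();print(T.round(4))
z=Ro.from_euler("Z",q[3]).as_matrix();print("slab normal in yaw frame",(z.T@Ro.from_euler("ZYX",q[3:6]).as_matrix()).round(4))
E
```

```text
[ 5.062e-01 -1.436e-01  7.870e-02 -3.893e-01 -1.190e-02 -5.560e-02
 -1.400e-03 -6.000e-04 -1.000e-04  9.000e-04  3.000e-04 -1.500e-03
  5.000e-04  3.000e-04  1.600e-03] 20.87080094041908
[ 0.2 -0.4  0.2 -0.1  0.1  0.3 -1.1 -0.8 -0.2  0.4  0.6  0.5  0.  -0.2]
[0.001  0.001  0.001  0.0024 0.0068 0.0051]
wrist only [ 0.5064 -0.1435  0.0806 -0.3861 -0.0369 -0.0347] 0.5450301614626678
start [[ 0.4927 -0.0844  0.0715]]
corner [[ 0.4548 -0.1767  0.0771]]
end [[ 0.5195 -0.2033  0.0779]]
[[-9.241e-01  3.822e-01  5.000e-04]
 [ 3.822e-01  9.241e-01  1.000e-04]
 [-4.000e-04  3.000e-04 -1.000e+00]]
slab normal in yaw frame [[ 9.999e-01  7.000e-04 -1.190e-02]
 [ 0.000e+00  9.985e-01  5.560e-02]
 [ 1.190e-02 -5.560e-02  9.984e-01]]
```

Emit:
{"fn": "arm_command", "kwargs": {
  "targets": [
    {"grip": 85,"tx": 0.2,"ty": 0.84,"tz": -0.3,"rx": 0,"ry": 0,"rz": 0},
    {"grip": 85,"tx": 0.2,"ty": 0.84,"tz": -0.3,"rx": 0,"ry": 0,"rz": 0},
    {"grip": 85,"tx": 0.2,"ty": 0.84,"tz": -0.3,"rx": 0,"ry": 0,"rz": 0},
    {"grip": 85,"tx": 0.2,"ty": 0.84,"tz": -0.3,"rx": 0,"ry": 0,"rz": 0},
    {"grip": 85,"tx": 0.2,"ty": 0.84,"tz": -0.3,"rx": 0,"ry": 0,"rz": 0}
  ]
}}

```text
time: 3.25
eef_pos: [0.5703, 0.0137, 0.4048]
tool_rot: [0.614, 3.081, -0.001]
force: [0.0, -0.4, -0.8]
grip_width: 0.085
gripper_force: 0.0
```

Emit:
{"fn": "arm_command", "kwargs": {
  "targets": [
    {"grip": 85,"tx": 0.2,"ty": 0.84,"tz": 0,"rx": 0,"ry": 0,"rz": 0},
    {"grip": 85,"tx": 0.2,"ty": 0.84,"tz": 0,"rx": 0,"ry": 0,"rz": 0},
    {"grip": 85,"tx": 0.2,"ty": 0.84,"tz": 0,"rx": 0,"ry": 0,"rz": 0},
    {"grip": 85,"tx": 0.2,"ty": 0.84,"tz": 0,"rx": 0,"ry": 0,"rz": 0},
    {"grip": 85,"tx": 0.2,"ty": 0.84,"tz": 0,"rx": 0,"ry": 0,"rz": 0},
    {"grip": 85,"tx": 0.2,"ty": 0.84,"tz": 0,"rx": 0,"ry": 0,"rz": 0}
  ]
}}

```text
time: 4.0
eef_pos: [0.5986, 0.1816, 0.4044]
tool_rot: [-0.62, -3.079, 0.001]
force: [0.2, -0.2, 0.1]
grip_width: 0.085
gripper_force: 0.0
```

Run:
```python
from workcell import *
import cv2,numpy as np
s=sense();print(s["time"],s["eef_pos"],s["tool_rot"],s["joint_pos"],s["force"])
c=get_calibration("wrist");im=get_image("wrist");cv2.imwrite("pics/w3.png",im);np.save("pics/w3.npy",c["extrinsics"])
cv2.imwrite("pics/w3v.png",cv2.resize(im,(800,600),interpolation=cv2.INTER_CUBIC))
```

```text
4.0 [0.59857799 0.18162578 0.40444839] [-6.19653055e-01 -3.07935011e+00  8.51640054e-04] [ 1.01806000e-01  2.88061789e-01  1.44584131e+00 -3.70425323e-04
  1.40834212e+00 -1.07177720e+00] [ 0.20458122 -0.2429524   0.14637269]
```

View pics/w3v.png

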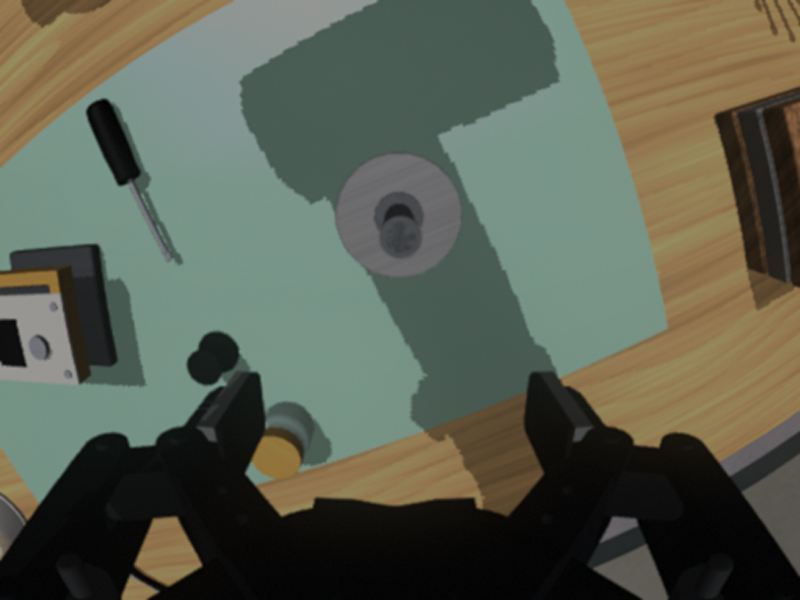

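The burnisher stands upright and the view is clear: handle top at (401,240), flange centre (398,214) and stand top circle centre (399,214.5).

Run:
```python
from fit import *
c=dict(Wc);c["extrinsics"]=np.load("pics/w3.npy")
off=np.array([.0005,.0003,.0016])
s=sense();T=Ro.from_rotvec(s["tool_rot"]).as_matrix();print(T.round(4))
for n,z,u in(("top",.17,(401,240)),("flange",.076,(398,214)),("stand",.07,(399,214.5))):
    x=least_squares(lambda x:projw(c,np.array([x[0],x[1],z])+off)[0]-v(u),[.56,.2]).x
    d=np.r_[x,0]-s["eef_pos"];print(n,x.round(4),"tool mm",(T.T@d*1000).round(1)[:2])
```

```text
[[-9.222e-01  3.867e-01 -3.000e-04]
 [ 3.867e-01  9.222e-01 -3.000e-04]
 [ 2.000e-04 -4.000e-04 -1.000e+00]]
top [0.5627 0.1993] tool mm [39.8  2.4]
flange [0.5597 0.1997] tool mm [42.7  1.7]
stand [0.5608 0.2   ] tool mm [41.9  2.3]
```

Emit:
{"fn": "arm_command", "kwargs": {
  "targets": [
    {"grip": 85,"tx": 0.204,"ty": 0.011,"tz": 0,"rx": 0,"ry": 0,"rz": 0},
    {"grip": 85,"tx": 0.204,"ty": 0.011,"tz": 0,"rx": 0,"ry": 0,"rz": 0},
    {"grip": 85,"tx": 0.204,"ty": 0.011,"tz": 0.15,"rx": 0,"ry": 0,"rz": 0},
    {"grip": 85,"tx": 0.204,"ty": 0.011,"tz": 0.3,"rx": 0,"ry": 0,"rz": 0},
    {"grip": 85,"tx": 0.204,"ty": 0.011,"tz": 0.45,"rx": 0,"ry": 0,"rz": 0},
    {"grip": 85,"tx": 0.204,"ty": 0.011,"tz": 0.6,"rx": 0,"ry": 0,"rz": 0},
    {"grip": 85,"tx": 0.204,"ty": 0.011,"tz": 0.6,"rx": 0,"ry": 0,"rz": 0}
  ]
}}

```text
time: 4.92
eef_pos: [0.5611, 0.2001, 0.2822]
tool_rot: [-0.617, -3.075, 0.003]
force: [0.8, 0.4, 0.4]
grip_width: 0.085
gripper_force: 0.0
```

Emit:
{"fn": "arm_command", "kwargs": {
  "targets": [
    {"grip": 10,"tx": 0,"ty": 0,"tz": 0,"rx": 0,"ry": 0,"rz": 0},
    {"grip": 10,"tx": 0,"ty": 0,"tz": 0,"rx": 0,"ry": 0,"rz": 0},
    {"grip": 10,"tx": 0,"ty": 0,"tz": 0,"rx": 0,"ry": 0,"rz": 0},
    {"grip": 10,"tx": 0,"ty": 0,"tz": 0,"rx": 0,"ry": 0,"rz": 0},
    {"grip": 10,"tx": 0,"ty": 0,"tz": 0,"rx": 0,"ry": 0,"rz": 0},
    {"grip": 10,"tx": 0,"ty": 0,"tz": 0,"rx": 0,"ry": 0,"rz": 0},
    {"grip": 10,"tx": 0,"ty": 0,"tz": 0,"rx": 0,"ry": 0,"rz": 0},
    {"grip": 10,"tx": 0,"ty": 0,"tz": 0,"rx": 0,"ry": 0,"rz": 0}
  ],
  "force": 80
}}

```text
time: 5.92
eef_pos: [0.562, 0.2012, 0.2855]
tool_rot: [0.616, 3.079, 0.001]
force: [-0.5, 0.0, 4.8]
grip_width: 0.0162
gripper_force: 77.9
```

Run:
```python
from h import *
s=sense();print(s);print(Ro.from_rotvec(s["tool_rot"]).as_matrix().round(4))
```

```text
{'time': 5.925, 'joint_pos': array([ 1.41549291e-01,  3.29392916e-01,  1.64007193e+00, -3.24588928e-06,
        1.17086114e+00, -1.03447659e+00]), 'qvel': array([-1.45873147e-03,  3.71482043e-04,  6.86223132e-04,  1.04647348e-03,
        6.55974581e-05, -1.77093287e-04]), 'effort': array([ 4.49261192e-03, -4.05194843e+01, -2.83093572e+01, -3.83542056e-04,
       -2.30917674e-01,  5.34900144e-03]), 'eef_pos': array([0.56200144, 0.20119738, 0.28550271]), 'tool_rot': array([6.15848742e-01, 3.07941935e+00, 6.56853202e-04]), 'force': array([-0.47681999,  0.01043798,  4.82376809]), 'torque': array([0.01443648, 0.09743954, 0.00090294]), 'gripper_force': 77.87079334259033, 'grip_width': 0.016172752409470168}
[[-9.231e-01  3.846e-01  1.300e-03]
 [ 3.846e-01  9.231e-01  2.000e-04]
 [-1.100e-03  6.000e-04 -1.000e+00]]
```

Emit:
{"fn": "arm_command", "kwargs": {
  "targets": [
    {"grip": 10,"tx": 0,"ty": 0,"tz": -0.1,"rx": 0,"ry": 0,"rz": 0},
    {"grip": 10,"tx": 0,"ty": 0,"tz": -0.25,"rx": 0,"ry": 0,"rz": 0},
    {"grip": 10,"tx": 0,"ty": 0,"tz": -0.4,"rx": 0,"ry": 0,"rz": 0},
    {"grip": 10,"tx": 0,"ty": 0,"tz": -0.6,"rx": 0,"ry": 0,"rz": 0},
    {"grip": 10,"tx": 0,"ty": 0,"tz": -0.75,"rx": 0,"ry": 0,"rz": 0},
    {"grip": 10,"tx": 0,"ty": 0,"tz": -0.8,"rx": 0,"ry": 0,"rz": 0},
    {"grip": 10,"tx": 0,"ty": 0,"tz": -0.8,"rx": 0,"ry": 0,"rz": 0}
  ]
}}

```text
time: 6.8
eef_pos: [0.5616, 0.2011, 0.4448]
tool_rot: [0.616, 3.08, 0.0]
force: [1.0, 0.4, -0.6]
grip_width: 0.0164
gripper_force: 77.9
```

Emit:
{"fn": "arm_command", "kwargs": {
  "targets": [
    {"grip": 10,"tx": -0.05,"ty": -0.3,"tz": 0,"rx": 0,"ry": 0,"rz": -0.01},
    {"grip": 10,"tx": -0.1,"ty": -0.55,"tz": 0,"rx": 0,"ry": 0,"rz": -0.01},
    {"grip": 10,"tx": -0.115,"ty": -0.726,"tz": 0,"rx": 0,"ry": 0,"rz": -0.01},
    {"grip": 10,"tx": -0.115,"ty": -0.726,"tz": 0,"rx": 0,"ry": 0,"rz": -0.01}
  ]
}}

```text
time: 7.3
eef_pos: [0.5264, 0.0565, 0.4427]
tool_rot: [-0.613, -3.078, 0.001]
force: [0.5, 0.6, -1.1]
grip_width: 0.016
gripper_force: 78.3
```

Emit:
{"fn": "arm_command", "kwargs": {
  "targets": [
    {"grip": 10,"tx": -0.05,"ty": -0.3,"tz": 0,"rx": 0,"ry": 0,"rz": 0},
    {"grip": 10,"tx": -0.1,"ty": -0.55,"tz": 0,"rx": 0,"ry": 0,"rz": 0},
    {"grip": 10,"tx": -0.115,"ty": -0.726,"tz": 0,"rx": 0,"ry": 0,"rz": 0},
    {"grip": 10,"tx": -0.115,"ty": -0.726,"tz": 0,"rx": 0,"ry": 0,"rz": 0},
    {"grip": 10,"tx": -0.115,"ty": -0.726,"tz": 0,"rx": 0,"ry": 0,"rz": 0},
    {"grip": 10,"tx": -0.115,"ty": -0.726,"tz": 0,"rx": 0,"ry": 0,"rz": 0}
  ]
}}

```text
time: 8.05
eef_pos: [0.4935, -0.0836, 0.4443]
tool_rot: [-0.605, -3.082, -0.001]
force: [1.6, -0.8, -1.0]
grip_width: 0.0162
gripper_force: 78.6
```

Run:
```python
from h import *
from workcell import get_image
import cv2
F=[]
for i in range(4):
    s=sense();F.append(np.r_[s["eef_pos"]*1000,s["force"]])
    im=get_image(["scene","side","wrist","wrist"][i]);cv2.imwrite(f"pics/h{i}.png",im)
np.save("pics/h2.npy",get_calibration("wrist")["extrinsics"])
print(np.round(F,1));T=Ro.from_rotvec(s["tool_rot"]).as_matrix();print(T.round(4),s["time"])
d=np.r_[.4927,-.0844,0]-s["eef_pos"];print(T.T@d)
a=cv2.imread("pics/h0.png")[110:290,80:240];b=cv2.imread("pics/h1.png")[60:240,270:430]
cv2.imwrite("pics/hv.png",cv2.resize(np.hstack([a,b]),None,fx=2.5,fy=2.5,interpolation=cv2.INTER_CUBIC))
```

```text
[[ 4.935e+02 -8.360e+01  4.443e+02  1.600e+00 -8.000e-01 -1.000e+00]
 [ 4.935e+02 -8.370e+01  4.444e+02 -5.000e-01 -0.000e+00  1.000e-01]
 [ 4.934e+02 -8.380e+01  4.445e+02  6.000e-01 -3.000e-01 -1.200e+00]
 [ 4.934e+02 -8.400e+01  4.446e+02 -3.000e-01 -1.000e-01 -8.000e-01]]
[[-9.255e-01  3.787e-01 -2.000e-04]
 [ 3.787e-01  9.255e-01  2.000e-04]
 [ 2.000e-04  1.000e-04 -1.000e+00]] 8.2
[ 3.60109876e-04 -7.01113175e-04  4.44592929e-01]
```

View pics/hv.png

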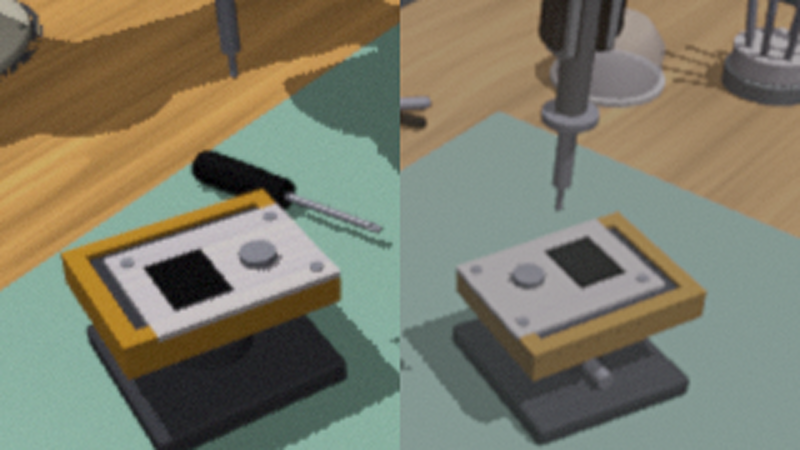

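The burnisher hangs upright in the gripper, with its tip at (235,77) in the scene half and (559,208) in the side half. I'll triangulate the tip with the fitted camera offsets.

Run:
```python
from fit import *
u=lambda a,o:(np.array(a)+.5)/2.5-.5+np.array(o)
a=u((235,77),(80,110));b=u((159,209),(270,60))
oS=np.array([-.0014,-.0006,-.0001]);oD=np.array([.0009,.0003,-.0015])
t=least_squares(lambda x:np.r_[proj(S,x+oS)[0]-a,proj(D,x+oD)[0]-b],[.49,-.08,.17])
s=sense();T=Ro.from_rotvec(s["tool_rot"]).as_matrix()
print(t.x.round(4),t.fun.round(2),"tip in tool",T.T@(t.x-s["eef_pos"]))
```

```text
[ 0.4933 -0.0847  0.1692] [-0.22 -0.02 -0.22  0.03] tip in tool [-1.61567807e-04 -5.12006969e-04  2.75406537e-01]
```

Emit:
{"fn": "arm_command", "kwargs": {
  "targets": [
    {"grip": 10,"tx": 0,"ty": 0,"tz": 0.1,"rx": 0,"ry": 0,"rz": 0},
    {"grip": 10,"tx": 0,"ty": 0,"tz": 0.2,"rx": 0,"ry": 0,"rz": 0},
    {"grip": 10,"tx": 0,"ty": 0,"tz": 0.3,"rx": 0,"ry": 0,"rz": 0},
    {"grip": 10,"tx": 0,"ty": 0,"tz": 0.37,"rx": 0,"ry": 0,"rz": 0},
    {"grip": 10,"tx": 0,"ty": 0,"tz": 0.41,"rx": 0,"ry": 0,"rz": 0},
    {"grip": 10,"tx": 0,"ty": 0,"tz": 0.43,"rx": 0,"ry": 0,"rz": 0},
    {"grip": 10,"tx": 0,"ty": 0,"tz": 0.44,"rx": 0,"ry": 0,"rz": 0},
    {"grip": 10,"tx": 0,"ty": 0,"tz": 0.45,"rx": 0,"ry": 0,"rz": 0},
    {"grip": 10,"tx": 0,"ty": 0,"tz": 0.45,"rx": 0,"ry": 0,"rz": 0},
    {"grip": 10,"tx": 0,"ty": 0,"tz": 0.45,"rx": 0,"ry": 0,"rz": 0}
  ]
}}

```text
time: 9.5
eef_pos: [0.4932, -0.0848, 0.3549]
tool_rot: [0.608, 3.082, -0.0]
force: [-0.0, 1.1, -1.2]
grip_width: 0.0161
gripper_force: 78.6
```

```bash
cat > st.py <<'E'
from h import *
from workcell import get_image
q=np.array([.5062,-.1436,.0787,-.3893,-.0119,-.0556]);Rq=Ro.from_euler("ZYX",q[3:])
F=[]
for i in range(3):
    s=sense();F.append(np.r_[s["eef_pos"]*1000,s["force"]]);get_image("wrist") if i<2 else 0
T=Ro.from_rotvec(s["tool_rot"]).as_matrix();tip=s["eef_pos"]+T@[0,0,.2755]
print("t",s["time"],"F",np.mean(F,0)[3:].round(2),np.round(F,1)[:,5],"tip slab mm",(Rq.inv().apply(tip-q[:3])*1000).round(1),"tool_z",T[:,2].round(4),"torque",s["torque"].round(2))
print("tip z mm",round(tip[2]*1000,1))
for n,g in(("start",(-35,49.5)),("corner",(-35,-50)),("end",(35,-50))):
    print(n,(T.T@(Rq.apply(np.r_[g,-4]/1000.)+q[:3]-tip)*1000).round(1))
E
python3 st.py
```

```text
t 9.6 F [ 0.19  0.35 -0.77] [-1.2 -0.3 -0.7] tip slab mm [-34.2  49.3   3.8] tool_z [ 3.e-04 -1.e-04 -1.e+00] torque [-0.01  0.03 -0.05]
tip z mm 79.4
start [ 0.7 -0.3  7.8]
corner [  0.7 -99.6   2.3]
end [-69.3 -99.6   1.5]
```

Emit:
{"fn": "arm_command", "kwargs": {
  "targets": [
    {"grip": 10,"tx": 0.003,"ty": 0,"tz": 0.01,"rx": 0,"ry": 0,"rz": 0},
    {"grip": 10,"tx": 0.003,"ty": 0,"tz": 0.02,"rx": 0,"ry": 0,"rz": 0},
    {"grip": 10,"tx": 0.003,"ty": 0,"tz": 0.025,"rx": 0,"ry": 0,"rz": 0},
    {"grip": 10,"tx": 0.003,"ty": 0,"tz": 0.03,"rx": 0,"ry": 0,"rz": 0},
    {"grip": 10,"tx": 0.003,"ty": 0,"tz": 0.035,"rx": 0,"ry": 0,"rz": 0},
    {"grip": 10,"tx": 0.003,"ty": 0,"tz": 0.04,"rx": 0,"ry": 0,"rz": 0},
    {"grip": 10,"tx": 0.003,"ty": 0,"tz": 0.04,"rx": 0,"ry": 0,"rz": 0}
  ]
}}

```text
time: 10.48
eef_pos: [0.4927, -0.0846, 0.3468]
tool_rot: [0.608, 3.082, -0.0]
force: [-0.2, 0.2, 0.7]
grip_width: 0.0163
gripper_force: 78.6
```

```bash
python3 st.py
```

```text
t 10.575 F [-0.02  0.18  0.19] [ 0.7 -1.1  0.9] tip slab mm [-34.9  49.8  -4.2] tool_z [ 2.e-04 -1.e-04 -1.e+00] torque [ 0.01  0.03 -0.  ]
tip z mm 71.3
start [ 0.1 -0.3 -0.2]
corner [  0.1 -99.6  -5.7]
end [-69.9 -99.6  -6.5]
```

Emit:
{"fn": "arm_command", "kwargs": {
  "targets": [
    {"grip": 10,"tx": 0,"ty": 0,"tz": 0.003,"rx": 0,"ry": 0,"rz": 0},
    {"grip": 10,"tx": 0,"ty": 0,"tz": 0.006,"rx": 0,"ry": 0,"rz": 0},
    {"grip": 10,"tx": 0,"ty": 0,"tz": 0.009,"rx": 0,"ry": 0,"rz": 0},
    {"grip": 10,"tx": 0,"ty": 0,"tz": 0.009,"rx": 0,"ry": 0,"rz": 0},
    {"grip": 10,"tx": 0,"ty": 0,"tz": 0.009,"rx": 0,"ry": 0,"rz": 0}
  ]
}}

```text
time: 11.2
eef_pos: [0.4927, -0.0846, 0.3451]
tool_rot: [0.608, 3.082, -0.0]
force: [0.1, 0.3, 1.4]
grip_width: 0.0162
gripper_force: 78.6
```

```bash
python3 st.py
```

```text
t 11.3 F [-0.62  0.25  1.9 ] [1.4 2.6 1.8] tip slab mm [-34.9  49.9  -6. ] tool_z [ 3.e-04 -1.e-04 -1.e+00] torque [ 0.02  0.12 -0.  ]
tip z mm 69.5
start [ 0.1 -0.3 -2. ]
corner [  0.1 -99.6  -7.5]
end [-69.9 -99.6  -8.3]
```

Emit:
{"fn": "arm_command", "kwargs": {
  "targets": [
    {"grip": 10,"tx": 0,"ty": 0,"tz": 0.003,"rx": 0,"ry": 0,"rz": 0},
    {"grip": 10,"tx": 0,"ty": 0,"tz": 0.004,"rx": 0,"ry": 0,"rz": 0},
    {"grip": 10,"tx": 0,"ty": 0,"tz": 0.004,"rx": 0,"ry": 0,"rz": 0},
    {"grip": 10,"tx": 0,"ty": -0.01,"tz": 0.0035,"rx": 0,"ry": 0,"rz": 0},
    {"grip": 10,"tx": 0,"ty": -0.02,"tz": 0.003,"rx": 0,"ry": 0,"rz": 0},
    {"grip": 10,"tx": 0,"ty": -0.03,"tz": 0.0024,"rx": 0,"ry": 0,"rz": 0},
    {"grip": 10,"tx": 0,"ty": -0.04,"tz": 0.0018,"rx": 0,"ry": 0,"rz": 0},
    {"grip": 10,"tx": 0,"ty": -0.05,"tz": 0.0012,"rx": 0,"ry": 0,"rz": 0},
    {"grip": 10,"tx": 0,"ty": -0.06,"tz": 0.0007,"rx": 0,"ry": 0,"rz": 0}
  ]
}}

```text
time: 12.42
eef_pos: [0.488, -0.0958, 0.3448]
tool_rot: [0.608, 3.082, 0.0]
force: [2.0, 2.8, 2.8]
grip_width: 0.0163
gripper_force: 78.9
```

```bash
python3 st.py
```

```text
t 12.525 F [0.98 1.49 2.52] [2.8 2.1 2.6] tip slab mm [-35.   37.2  -6.9] tool_z [-3.0e-04 -1.1e-03 -1.0e+00] torque [ 0.28 -0.09  0.01]
tip z mm 69.3
start [ 0.  12.5 -2.2]
corner [  0.1 -86.9  -7.6]
end [-69.9 -86.9  -8.5]
```

Emit:
{"fn": "arm_command", "kwargs": {
  "targets": [
    {"grip": 10,"tx": 0,"ty": -0.01,"tz": -0.0003,"rx": 0,"ry": 0,"rz": 0},
    {"grip": 10,"tx": 0,"ty": -0.0225,"tz": -0.001,"rx": 0,"ry": 0,"rz": 0},
    {"grip": 10,"tx": 0,"ty": -0.035,"tz": -0.0017,"rx": 0,"ry": 0,"rz": 0},
    {"grip": 10,"tx": 0,"ty": -0.0475,"tz": -0.0024,"rx": 0,"ry": 0,"rz": 0},
    {"grip": 10,"tx": 0,"ty": -0.06,"tz": -0.003,"rx": 0,"ry": 0,"rz": 0},
    {"grip": 10,"tx": 0,"ty": -0.0725,"tz": -0.0038,"rx": 0,"ry": 0,"rz": 0},
    {"grip": 10,"tx": 0,"ty": -0.085,"tz": -0.0045,"rx": 0,"ry": 0,"rz": 0},
    {"grip": 10,"tx": 0,"ty": -0.0975,"tz": -0.0052,"rx": 0,"ry": 0,"rz": 0},
    {"grip": 10,"tx": 0,"ty": -0.11,"tz": -0.0058,"rx": 0,"ry": 0,"rz": 0},
    {"grip": 10,"tx": 0,"ty": -0.12,"tz": -0.0064,"rx": 0,"ry": 0,"rz": 0}
  ]
}}

```text
time: 13.78
eef_pos: [0.4789, -0.118, 0.3461]
tool_rot: [-0.608, -3.082, 0.0]
force: [0.9, 3.3, 3.3]
grip_width: 0.016
gripper_force: 78.9
```

```bash
python3 st.py
```

```text
t 13.875 F [0.65 2.47 3.12] [3.3 2.6 3.4] tip slab mm [-35.   13.2  -7. ] tool_z [-4.e-04 -9.e-04 -1.e+00] torque [ 0.41 -0.15  0.01]
tip z mm 70.6
start [-0.  36.4 -1. ]
corner [ -0.  -63.   -6.4]
end [-70.  -62.9  -7.3]
```

Emit:
{"fn": "arm_command", "kwargs": {
  "targets": [
    {"grip": 10,"tx": 0,"ty": -0.01,"tz": -0.0008,"rx": 0,"ry": 0,"rz": 0},
    {"grip": 10,"tx": 0,"ty": -0.0225,"tz": -0.0017,"rx": 0,"ry": 0,"rz": 0},
    {"grip": 10,"tx": 0,"ty": -0.035,"tz": -0.0025,"rx": 0,"ry": 0,"rz": 0},
    {"grip": 10,"tx": 0,"ty": -0.0475,"tz": -0.0033,"rx": 0,"ry": 0,"rz": 0},
    {"grip": 10,"tx": 0,"ty": -0.06,"tz": -0.0041,"rx": 0,"ry": 0,"rz": 0},
    {"grip": 10,"tx": 0,"ty": -0.0725,"tz": -0.0049,"rx": 0,"ry": 0,"rz": 0},
    {"grip": 10,"tx": 0,"ty": -0.085,"tz": -0.0057,"rx": 0,"ry": 0,"rz": 0},
    {"grip": 10,"tx": 0,"ty": -0.0975,"tz": -0.0064,"rx": 0,"ry": 0,"rz": 0},
    {"grip": 10,"tx": 0,"ty": -0.11,"tz": -0.0072,"rx": 0,"ry": 0,"rz": 0},
    {"grip": 10,"tx": 0,"ty": -0.12,"tz": -0.0078,"rx": 0,"ry": 0,"rz": 0}
  ]
}}

```text
time: 15.12
eef_pos: [0.4697, -0.1402, 0.3476]
tool_rot: [-0.608, -3.082, 0.0]
force: [1.5, 2.7, 3.3]
grip_width: 0.0161
gripper_force: 78.9
```

```bash
python3 st.py
```

```text
t 15.225 F [1.1  1.9  2.99] [3.3 3.1 2.6] tip slab mm [-35.1 -10.9  -6.8] tool_z [-5.e-04 -1.e-03 -1.e+00] torque [ 0.34 -0.11  0.04]
tip z mm 72.1
start [-0.  60.4  0.5]
corner [ -0.  -38.9  -4.9]
end [-70.  -38.9  -5.7]
```

Emit:
{"fn": "arm_command", "kwargs": {
  "targets": [
    {"grip": 10,"tx": 0,"ty": -0.01,"tz": -0.0008,"rx": 0,"ry": 0,"rz": 0},
    {"grip": 10,"tx": 0,"ty": -0.0225,"tz": -0.0016,"rx": 0,"ry": 0,"rz": 0},
    {"grip": 10,"tx": 0,"ty": -0.035,"tz": -0.0023,"rx": 0,"ry": 0,"rz": 0},
    {"grip": 10,"tx": 0,"ty": -0.0475,"tz": -0.003,"rx": 0,"ry": 0,"rz": 0},
    {"grip": 10,"tx": 0,"ty": -0.06,"tz": -0.0038,"rx": 0,"ry": 0,"rz": 0},
    {"grip": 10,"tx": 0,"ty": -0.0725,"tz": -0.0045,"rx": 0,"ry": 0,"rz": 0},
    {"grip": 10,"tx": 0,"ty": -0.085,"tz": -0.0052,"rx": 0,"ry": 0,"rz": 0},
    {"grip": 10,"tx": 0,"ty": -0.0975,"tz": -0.0059,"rx": 0,"ry": 0,"rz": 0},
    {"grip": 10,"tx": 0,"ty": -0.11,"tz": -0.0066,"rx": 0,"ry": 0,"rz": 0},
    {"grip": 10,"tx": 0,"ty": -0.12,"tz": -0.0072,"rx": 0,"ry": 0,"rz": 0}
  ]
}}

```text
time: 16.48
eef_pos: [0.4606, -0.1624, 0.349]
tool_rot: [-0.608, -3.082, 0.0]
force: [0.6, 2.6, 1.9]
grip_width: 0.016
gripper_force: 78.9
```

```bash
python3 st.py
```

```text
t 16.575 F [0.42 1.82 2.4 ] [1.9 3.5 1.7] tip slab mm [-35.1 -34.9  -6.7] tool_z [-5.e-04 -1.e-03 -1.e+00] torque [ 0.33 -0.04 -0.  ]
tip z mm 73.6
start [-0.  84.4  1.9]
corner [ -0.  -14.9  -3.5]
end [-70.  -14.9  -4.3]
```

Emit:
{"fn": "arm_command", "kwargs": {
  "targets": [
    {"grip": 10,"tx": 0,"ty": -0.01,"tz": -0.0003,"rx": 0,"ry": 0,"rz": 0},
    {"grip": 10,"tx": 0,"ty": -0.0225,"tz": -0.0009,"rx": 0,"ry": 0,"rz": 0},
    {"grip": 10,"tx": 0,"ty": -0.035,"tz": -0.0015,"rx": 0,"ry": 0,"rz": 0},
    {"grip": 10,"tx": 0,"ty": -0.0475,"tz": -0.002,"rx": 0,"ry": 0,"rz": 0},
    {"grip": 10,"tx": 0,"ty": -0.06,"tz": -0.0026,"rx": 0,"ry": 0,"rz": 0},
    {"grip": 10,"tx": 0,"ty": -0.07,"tz": -0.0031,"rx": 0,"ry": 0,"rz": 0},
    {"grip": 10,"tx": 0,"ty": -0.075,"tz": -0.0033,"rx": 0,"ry": 0,"rz": 0},
    {"grip": 10,"tx": 0,"ty": -0.075,"tz": -0.0033,"rx": 0,"ry": 0,"rz": 0}
  ]
}}

```text
time: 17.58
eef_pos: [0.4549, -0.1763, 0.3497]
tool_rot: [-0.608, -3.082, 0.001]
force: [1.1, 2.0, 2.5]
grip_width: 0.0161
gripper_force: 78.9
```

```bash
python3 st.py
```

```text
t 17.675 F [0.34 1.41 3.03] [2.5 2.9 3.7] tip slab mm [-35.1 -49.6  -6.8] tool_z [-3.e-04 -8.e-04 -1.e+00] torque [ 0.3  -0.06  0.01]
tip z mm 74.2
start [-0.1 99.1  2.6]
corner [-0.  -0.2 -2.8]
end [-70.   -0.2  -3.7]
```

Emit:
{"fn": "arm_command", "kwargs": {
  "targets": [
    {"grip": 10,"tx": -0.01,"ty": -0.003,"tz": -0.0001,"rx": 0,"ry": 0,"rz": 0},
    {"grip": 10,"tx": -0.0225,"ty": -0.003,"tz": -0.0002,"rx": 0,"ry": 0,"rz": 0},
    {"grip": 10,"tx": -0.035,"ty": -0.003,"tz": -0.0004,"rx": 0,"ry": 0,"rz": 0},
    {"grip": 10,"tx": -0.0475,"ty": -0.003,"tz": -0.0005,"rx": 0,"ry": 0,"rz": 0},
    {"grip": 10,"tx": -0.06,"ty": -0.003,"tz": -0.0007,"rx": 0,"ry": 0,"rz": 0},
    {"grip": 10,"tx": -0.0725,"ty": -0.003,"tz": -0.0008,"rx": 0,"ry": 0,"rz": 0},
    {"grip": 10,"tx": -0.085,"ty": -0.003,"tz": -0.001,"rx": 0,"ry": 0,"rz": 0},
    {"grip": 10,"tx": -0.095,"ty": -0.003,"tz": -0.0011,"rx": 0,"ry": 0,"rz": 0}
  ]
}}

```text
time: 18.68
eef_pos: [0.4725, -0.184, 0.3499]
tool_rot: [0.608, 3.082, -0.0]
force: [-2.8, 1.0, 3.0]
grip_width: 0.0161
gripper_force: 79.0
```

```bash
python3 st.py
```

```text
t 18.775 F [-2.01  0.98  3.08] [3.  2.9 3.3] tip slab mm [-15.4 -49.8  -6.7] tool_z [ 1.e-03 -4.e-04 -1.e+00] torque [0.26 0.39 0.06]
tip z mm 74.6
start [19.6 99.3  3. ]
corner [19.6 -0.  -2.5]
end [-50.4   0.   -3.3]
```

Emit:
{"fn": "arm_command", "kwargs": {
  "targets": [
    {"grip": 10,"tx": -0.01,"ty": 0,"tz": -0.0001,"rx": 0,"ry": 0,"rz": 0},
    {"grip": 10,"tx": -0.0225,"ty": 0,"tz": -0.0003,"rx": 0,"ry": 0,"rz": 0},
    {"grip": 10,"tx": -0.035,"ty": 0,"tz": -0.0005,"rx": 0,"ry": 0,"rz": 0},
    {"grip": 10,"tx": -0.0475,"ty": 0,"tz": -0.0006,"rx": 0,"ry": 0,"rz": 0},
    {"grip": 10,"tx": -0.06,"ty": 0,"tz": -0.0008,"rx": 0,"ry": 0,"rz": 0},
    {"grip": 10,"tx": -0.0725,"ty": 0,"tz": -0.0009,"rx": 0,"ry": 0,"rz": 0},
    {"grip": 10,"tx": -0.085,"ty": 0,"tz": -0.0011,"rx": 0,"ry": 0,"rz": 0},
    {"grip": 10,"tx": -0.0975,"ty": 0,"tz": -0.0013,"rx": 0,"ry": 0,"rz": 0},
    {"grip": 10,"tx": -0.11,"ty": 0,"tz": -0.0014,"rx": 0,"ry": 0,"rz": 0},
    {"grip": 10,"tx": -0.12,"ty": 0,"tz": -0.0015,"rx": 0,"ry": 0,"rz": 0}
  ]
}}

```text
time: 20.02
eef_pos: [0.4947, -0.1931, 0.3503]
tool_rot: [0.608, 3.082, -0.0]
force: [-2.6, 2.5, 2.6]
grip_width: 0.0161
gripper_force: 79.0
```

```bash
python3 st.py
```

```text
t 20.125 F [-2.18  1.37  2.29] [2.6 2.3 1.9] tip slab mm [  8.6 -49.9  -6.7] tool_z [ 1.e-03 -4.e-04 -1.e+00] torque [ 0.23  0.42 -0.04]
tip z mm 74.9
start [43.6 99.3  3.3]
corner [43.6  0.  -2.3]
end [-26.4   0.   -3. ]
```

Force is a touch lower, so I'll hold z for the last 26 mm.

Emit:
{"fn": "arm_command", "kwargs": {
  "targets": [
    {"grip": 10,"tx": -0.01,"ty": 0,"tz": 0.0005,"rx": 0,"ry": 0,"rz": 0},
    {"grip": 10,"tx": -0.0225,"ty": 0,"tz": 0.0005,"rx": 0,"ry": 0,"rz": 0},
    {"grip": 10,"tx": -0.035,"ty": 0,"tz": 0.0005,"rx": 0,"ry": 0,"rz": 0},
    {"grip": 10,"tx": -0.0475,"ty": 0,"tz": 0.0005,"rx": 0,"ry": 0,"rz": 0},
    {"grip": 10,"tx": -0.06,"ty": 0,"tz": 0.0003,"rx": 0,"ry": 0,"rz": 0},
    {"grip": 10,"tx": -0.0725,"ty": 0,"tz": 0.0001,"rx": 0,"ry": 0,"rz": 0},
    {"grip": 10,"tx": -0.085,"ty": 0,"tz": 0,"rx": 0,"ry": 0,"rz": 0},
    {"grip": 10,"tx": -0.0975,"ty": 0,"tz": -0.0002,"rx": 0,"ry": 0,"rz": 0},
    {"grip": 10,"tx": -0.11,"ty": 0,"tz": -0.0003,"rx": 0,"ry": 0,"rz": 0},
    {"grip": 10,"tx": -0.12,"ty": 0,"tz": -0.0005,"rx": 0,"ry": 0,"rz": 0}
  ]
}}

```text
time: 21.38
eef_pos: [0.5169, -0.2022, 0.3503]
tool_rot: [0.608, 3.082, -0.0]
force: [-2.5, 1.4, 2.2]
grip_width: 0.0162
gripper_force: 79.0
```

```bash
python3 st.py
```

```text
t 21.475 F [-2.04  1.23  2.84] [2.2 2.6 3.7] tip slab mm [ 32.6 -49.9  -6.9] tool_z [ 1.e-03 -5.e-04 -1.e+00] torque [ 0.27  0.34 -0.03]
tip z mm 75.0
start [67.6 99.4  3.4]
corner [67.6  0.  -2.2]
end [-2.4  0.1 -2.9]
```

Emit:
{"fn": "arm_command", "kwargs": {
  "targets": [
    {"grip": 10,"tx": -0.006,"ty": 0,"tz": 0,"rx": 0,"ry": 0,"rz": 0},
    {"grip": 10,"tx": -0.011,"ty": 0,"tz": 0,"rx": 0,"ry": 0,"rz": 0},
    {"grip": 10,"tx": -0.011,"ty": 0,"tz": 0,"rx": 0,"ry": 0,"rz": 0},
    {"grip": 10,"tx": -0.011,"ty": 0,"tz": 0,"rx": 0,"ry": 0,"rz": 0},
    {"grip": 10,"tx": -0.011,"ty": 0,"tz": -0.01,"rx": 0,"ry": 0,"rz": 0},
    {"grip": 10,"tx": -0.011,"ty": 0,"tz": -0.025,"rx": 0,"ry": 0,"rz": 0},
    {"grip": 10,"tx": -0.011,"ty": 0,"tz": -0.04,"rx": 0,"ry": 0,"rz": 0},
    {"grip": 10,"tx": -0.011,"ty": 0,"tz": -0.06,"rx": 0,"ry": 0,"rz": 0},
    {"grip": 10,"tx": -0.011,"ty": 0,"tz": -0.1,"rx": 0,"ry": 0,"rz": 0},
    {"grip": 10,"tx": -0.011,"ty": 0,"tz": -0.2,"rx": 0,"ry": 0,"rz": 0}
  ]
}}

```text
time: 22.72
eef_pos: [0.5185, -0.2028, 0.39]
tool_rot: [-0.608, -3.08, -0.001]
force: [0.8, -0.3, -0.1]
grip_width: 0.016
gripper_force: 78.6
```

Emit:
{"fn": "arm_command", "kwargs": {
  "targets": [
    {"grip": 10,"tx": 0,"ty": 0,"tz": -0.1,"rx": 0,"ry": 0,"rz": 0},
    {"grip": 10,"tx": 0,"ty": 0,"tz": -0.25,"rx": 0,"ry": 0,"rz": 0},
    {"grip": 10,"tx": 0,"ty": 0,"tz": -0.28,"rx": 0,"ry": 0,"rz": 0},
    {"grip": 10,"tx": 0,"ty": 0,"tz": -0.28,"rx": 0,"ry": 0,"rz": 0}
  ]
}}

```text
time: 23.22
eef_pos: [0.5188, -0.203, 0.4462]
tool_rot: [0.608, 3.082, -0.0]
force: [0.3, 0.2, -1.3]
grip_width: 0.0163
gripper_force: 78.6
```

Run:
```python
from h import *
s=sense();T=Ro.from_rotvec(s["tool_rot"]).as_matrix();print(s["time"],s["eef_pos"],T.round(4),(T.T@(np.array([.5608,.2,.45])-s["eef_pos"])*1000).round(1))
```

```text
23.225 [ 0.51876529 -0.2029781   0.44619783] [[-9.25e-01  3.80e-01  2.00e-04]
 [ 3.80e-01  9.25e-01 -2.00e-04]
 [-3.00e-04 -1.00e-04 -1.00e+00]] [114.3 388.7  -3.9]
```

Emit:
{"fn": "arm_command", "kwargs": {
  "targets": [
    {"grip": 10,"tx": 0.08,"ty": 0.27,"tz": 0,"rx": 0,"ry": 0,"rz": 0},
    {"grip": 10,"tx": 0.16,"ty": 0.55,"tz": 0,"rx": 0,"ry": 0,"rz": 0},
    {"grip": 10,"tx": 0.24,"ty": 0.82,"tz": 0,"rx": 0,"ry": 0,"rz": 0},
    {"grip": 10,"tx": 0.286,"ty": 0.973,"tz": 0,"rx": 0,"ry": 0,"rz": 0},
    {"grip": 10,"tx": 0.286,"ty": 0.973,"tz": 0,"rx": 0,"ry": 0,"rz": 0}
  ]
}}

```text
time: 23.85
eef_pos: [0.5395, 0.0008, 0.4446]
tool_rot: [-0.602, -3.08, -0.001]
force: [0.5, -1.1, -0.6]
grip_width: 0.016
gripper_force: 78.6
```

Emit:
{"fn": "arm_command", "kwargs": {
  "targets": [
    {"grip": 10,"tx": 0.08,"ty": 0.27,"tz": 0,"rx": 0,"ry": 0,"rz": 0},
    {"grip": 10,"tx": 0.16,"ty": 0.55,"tz": 0,"rx": 0,"ry": 0,"rz": 0},
    {"grip": 10,"tx": 0.24,"ty": 0.82,"tz": 0,"rx": 0,"ry": 0,"rz": 0},
    {"grip": 10,"tx": 0.286,"ty": 0.973,"tz": 0,"rx": 0,"ry": 0,"rz": 0},
    {"grip": 10,"tx": 0.286,"ty": 0.973,"tz": 0,"rx": 0,"ry": 0,"rz": 0},
    {"grip": 10,"tx": 0.286,"ty": 0.973,"tz": 0,"rx": 0,"ry": 0,"rz": 0},
    {"grip": 10,"tx": 0.286,"ty": 0.973,"tz": 0,"rx": 0,"ry": 0,"rz": 0}
  ]
}}

```text
time: 24.72
eef_pos: [0.5611, 0.199, 0.446]
tool_rot: [-0.611, -3.081, 0.001]
force: [0.5, -0.5, -1.1]
grip_width: 0.0162
gripper_force: 78.7
```

Run:
```python
from h import *
from workcell import get_image
import cv2
a=get_image("scene");b=get_image("side");s=sense();T=Ro.from_rotvec(s["tool_rot"]).as_matrix();print(s["time"],s["eef_pos"],T.round(4),(T.T@(np.array([.5612,.2006,.2855])-s["eef_pos"])*1000).round(1))
cv2.imwrite("pics/e.png",cv2.resize(np.hstack([a[20:200,230:390],b[130:350,70:230][:180]]),None,fx=2.5,fy=2.5,interpolation=cv2.INTER_CUBIC))
```

```text
24.825 [0.56102084 0.1993425  0.44628883] [[-9.243e-01  3.816e-01 -0.000e+00]
 [ 3.816e-01  9.243e-01 -2.000e-04]
 [-0.000e+00 -2.000e-04 -1.000e+00]] [  0.3   1.3 160.8]
```

View pics/e.png

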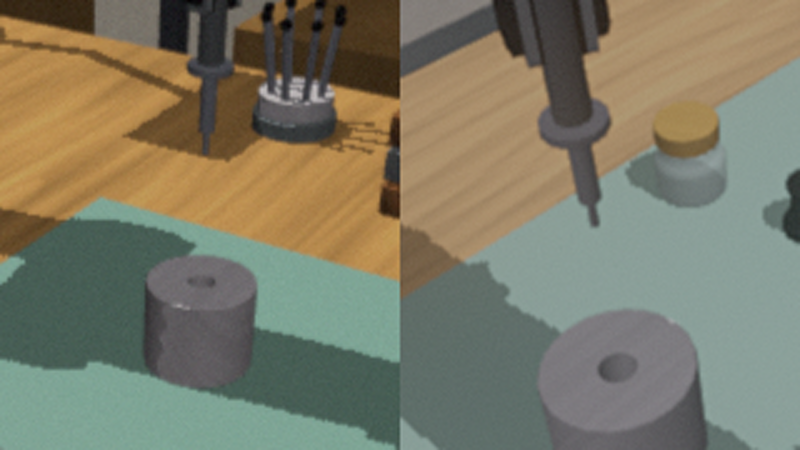

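The burnisher hangs straight over the stand. The hole is at (202,282) in the scene half and (617,367) in the side half, the tip at (207,153) and (595,225).

Run:
```python
from fit import *
u=lambda a,o:(np.array(a)+.5)/2.5-.5+np.array(o)
oS=np.array([-.0014,-.0006,-.0001]);oD=np.array([.0009,.0003,-.0015])
for n,a,b in(("hole",(202,282),(217,367)),("tip",(207,154),(194.5,226))):
    a=u(a,(230,20));b=u(b,(70,130))
    t=least_squares(lambda x:np.r_[proj(S,x+oS)[0]-a,proj(D,x+oD)[0]-b],[.56,.2,.1]);print(n,t.x.round(4),t.fun.round(2))
    if n=="hole":print(least_squares(lambda x:np.r_[proj(S,np.r_[x,.07]+oS)[0]-a,proj(D,np.r_[x,.07]+oD)[0]-b],[.56,.2]).x)
s=sense();print(s["eef_pos"])
```

```text
hole [0.5625 0.2005 0.0683] [-0.13  0.04 -0.09 -0.03]
[0.56188952 0.20085548]
tip [0.561  0.1993 0.1707] [-0.55  0.21 -0.37 -0.13]
[0.56102084 0.1993425  0.44628883]
```

Emit:
{"fn": "arm_command", "kwargs": {
  "targets": [
    {"grip": 10,"tx": 0,"ty": 0.006,"tz": 0,"rx": 0,"ry": 0,"rz": 0},
    {"grip": 10,"tx": 0,"ty": 0.006,"tz": 0.1,"rx": 0,"ry": 0,"rz": 0},
    {"grip": 10,"tx": 0,"ty": 0.006,"tz": 0.25,"rx": 0,"ry": 0,"rz": 0},
    {"grip": 10,"tx": 0,"ty": 0.006,"tz": 0.4,"rx": 0,"ry": 0,"rz": 0},
    {"grip": 10,"tx": 0,"ty": 0.006,"tz": 0.5,"rx": 0,"ry": 0,"rz": 0},
    {"grip": 10,"tx": 0,"ty": 0.006,"tz": 0.6,"rx": 0,"ry": 0,"rz": 0},
    {"grip": 10,"tx": 0,"ty": 0.006,"tz": 0.7,"rx": 0,"ry": 0,"rz": 0},
    {"grip": 10,"tx": 0,"ty": 0.006,"tz": 0.76,"rx": 0,"ry": 0,"rz": 0},
    {"grip": 10,"tx": 0,"ty": 0.006,"tz": 0.79,"rx": 0,"ry": 0,"rz": 0},
    {"grip": 10,"tx": 0,"ty": 0.006,"tz": 0.79,"rx": 0,"ry": 0,"rz": 0}
  ]
}}

```text
time: 26.08
eef_pos: [0.5614, 0.2016, 0.2883]
tool_rot: [-0.608, -3.082, -0.0]
force: [0.3, 0.8, -1.4]
grip_width: 0.0161
gripper_force: 78.7
```

Emit:
{"fn": "arm_command", "kwargs": {
  "targets": [
    {"grip": 10,"tx": 0,"ty": 0,"tz": 0.005,"rx": 0,"ry": 0,"rz": 0},
    {"grip": 10,"tx": 0,"ty": 0,"tz": 0.01,"rx": 0,"ry": 0,"rz": 0},
    {"grip": 10,"tx": 0,"ty": 0,"tz": 0.0125,"rx": 0,"ry": 0,"rz": 0},
    {"grip": 10,"tx": 0,"ty": 0,"tz": 0.0125,"rx": 0,"ry": 0,"rz": 0},
    {"grip": 10,"tx": 0,"ty": 0,"tz": 0.0125,"rx": 0,"ry": 0,"rz": 0}
  ]
}}

```text
time: 26.7
eef_pos: [0.5613, 0.2016, 0.2859]
tool_rot: [0.608, 3.082, 0.0]
force: [0.3, -1.0, -1.5]
grip_width: 0.0163
gripper_force: 78.7
```

Not quite seated yet, so down slowly until there is contact.

Emit:
{"fn": "arm_command", "kwargs": {
  "targets": [
    {"grip": 10,"tx": 0,"ty": 0,"tz": 0.003,"rx": 0,"ry": 0,"rz": 0},
    {"grip": 10,"tx": 0,"ty": 0,"tz": 0.006,"rx": 0,"ry": 0,"rz": 0},
    {"grip": 10,"tx": 0,"ty": 0,"tz": 0.006,"rx": 0,"ry": 0,"rz": 0},
    {"grip": 10,"tx": 0,"ty": 0,"tz": 0.006,"rx": 0,"ry": 0,"rz": 0}
  ]
}}

```text
time: 27.2
eef_pos: [0.5615, 0.2016, 0.2855]
tool_rot: [0.608, 3.082, -0.0]
force: [-1.9, -1.3, 5.3]
grip_width: 0.0161
gripper_force: 79.2
```

Emit:
{"fn": "arm_command", "kwargs": {
  "targets": [
    {"grip": 30,"tx": 0,"ty": 0,"tz": 0,"rx": 0,"ry": 0,"rz": 0},
    {"grip": 45,"tx": 0,"ty": 0,"tz": 0,"rx": 0,"ry": 0,"rz": 0},
    {"grip": 60,"tx": 0,"ty": 0,"tz": 0,"rx": 0,"ry": 0,"rz": 0},
    {"grip": 80,"tx": 0,"ty": 0,"tz": 0,"rx": 0,"ry": 0,"rz": 0},
    {"grip": 80,"tx": 0,"ty": 0,"tz": 0,"rx": 0,"ry": 0,"rz": 0},
    {"grip": 80,"tx": 0,"ty": 0,"tz": 0,"rx": 0,"ry": 0,"rz": 0},
    {"grip": 80,"tx": 0,"ty": 0,"tz": 0,"rx": 0,"ry": 0,"rz": 0}
  ]
}}

```text
time: 28.08
eef_pos: [0.5613, 0.2016, 0.2846]
tool_rot: [0.609, 3.082, -0.0]
force: [0.4, 0.3, -0.7]
grip_width: 0.0803
gripper_force: 0.0
```

Emit:
{"fn": "arm_command", "kwargs": {
  "targets": [
    {"grip": 80,"tx": 0,"ty": 0,"tz": -0.15,"rx": 0,"ry": 0,"rz": 0},
    {"grip": 80,"tx": 0,"ty": 0,"tz": -0.35,"rx": 0,"ry": 0,"rz": 0},
    {"grip": 80,"tx": 0,"ty": 0,"tz": -0.55,"rx": 0,"ry": 0,"rz": 0},
    {"grip": 80,"tx": 0,"ty": 0,"tz": -0.75,"rx": 0,"ry": 0,"rz": 0},
    {"grip": 80,"tx": 0,"ty": 0,"tz": -0.8,"rx": 0,"ry": 0,"rz": 0},
    {"grip": 80,"tx": 0,"ty": 0,"tz": -0.8,"rx": 0,"ry": 0,"rz": 0}
  ]
}}

```text
time: 28.82
eef_pos: [0.5613, 0.2016, 0.4446]
tool_rot: [0.608, 3.082, 0.0]
force: [-0.5, 0.1, 0.0]
grip_width: 0.0797
gripper_force: 0.0
```

Run:
```python
from workcell import *
import cv2,numpy as np
a=get_image("scene");b=get_image("side");s=sense();print(s["time"],s["grip_width"],s["gripper_force"],s["eef_pos"])
cv2.imwrite("pics/f.png",cv2.resize(np.hstack([a[60:240,230:390],b[170:350,70:230]]),None,fx=2.5,fy=2.5))
```

```text
28.925 0.08002019879024082 0.0 [0.56101781 0.20154508 0.44247619]
```

View pics/f.png

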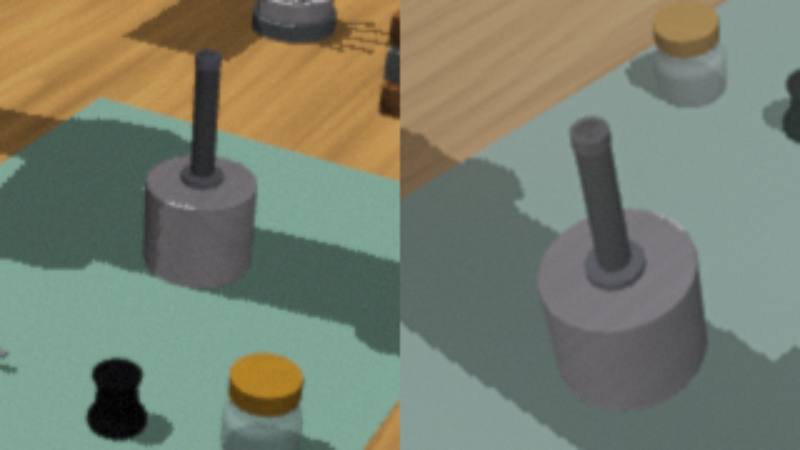

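The burnisher stands upright on its flange, at about (203,178) in the scene half and (615,265) in the side half, centred on the stand and clear of the gripper.

```bash
python3 -c "
from workcell import *
print(finish_job())"
```

```text
the job is handed in; nothing more can be done
None
```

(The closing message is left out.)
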